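# Set the burrs of the blue pigment mill

### The arm

A 7-joint arm with a two-finger parallel gripper is mounted at the origin on the work surface. World frame = base frame: x ahead of the robot, y to its left, z up, the work surface at z = 0. Lengths are in m, angles in degrees, forces in N, time in s.
With the tool pointing down it reaches from about 0.425 to 0.875 m from the base axis. Payload 4.7 kg.
Tool frame: the origin (TCP) lies on the mounting face of the last link; the fingertips stand 182 mm ahead of it and the grasp point (between the pads) lies 164 mm ahead of it; z points along the fingers, y is the line along which they close (so a half turn about z gives the same grasp; the last joint's range is limited). The gripper opens to 87 mm and grips with 3 to 60 N. Pads are 19 mm wide; open, the fingers measure 117 mm over their backs; the gripper's body (75 mm by 190 mm) begins 51 mm behind the grasp point.
Start: joints at [-72.703, 18.392, -4.016, 83.108, 1.295, 78.541, -3.26], TCP at [0.185, 0.623, 0.405] pointing down, gripper open.
Joint ranges: [-163.93, 163.93], [-17.29, 119.83], [-79.2, 71.16], [3.27, 140.29], [-89.18, 269.18], [5.43, 117.66], [-154.24, 154.24]. Speed limits (degrees/s): [147.25, 147.25, 180, 180, 180, 180, 180].

### API

Orientations are given as [roll, pitch, yaw] about the fixed x, y, z axes, in that order (R = Rz(yaw) Ry(pitch) Rx(roll)).
In Python, from cell import env gives the robot as it stands.
- The arm moves only by the tool servo_tool, never from a script. Its argument "plan" is a list of rows, each an object with "xyz": the shift along the tool's x, y, z in cm, a list of three; "twist": the turn, a rotation vector about the tool's x, y, z in degrees, a list of three; "jaw": the closure, from 0 (fully open) to 1 (shut). In form: [{"xyz": [x, y, z], "twist": [wx, wy, wz], "jaw": jaw}, ...]. A call has 1 to 10 rows; each row is the pose to reach, as a shift and turn from the pose commanded when the call began, along the tool's axes at that moment; what a row does not reach only later rows make up. A row lasts 1/12 s, in which the tool goes at most 41.7 mm and 7.16 degrees, less where a joint would pass 70% of its speed; a pose out of reach is approached as far as the arm can. A call with a gripper value outside its range is refused whole. The fingers move at their own pace and stop on an object; "newtons" is the grip in N (left out, the last holds). Time passes only in rows, so rows that repeat a pose let the fingers close. It gives the time, the measured TCP pose, the force, the opening and the grip force at its end, in the units of the state.
- env.get_obs(): the state, without advancing time (a new reading comes with each control period).
- env.read_camera(name): name is "scene" or "top"; returns a dict with "img" (384x512x3 uint8, red, green, blue), "camera_matrix" (3x3 intrinsics, pixels), "R" (3x3) and "t" (3): a world point X has camera coordinates R X + t. Camera axes: x right, y down, z forward; pixel columns grow to the right and rows downward; lengths in m; the calibration is good to about 2 mm. A picture is of the moment at which its call begins. There is no depth.
- env.sign_off(): hands the job in; it is judged then, once.
The state is a dict: "time_s": time; "qpos": joint angles; "joint_velocities": joint speeds; "effort": joint torques, N m; "tool_pos": TCP position; "tool_rot": TCP orientation; "force": force on the tool from outside, world axes, zero at the start; "wrist_torque": the same for the moment, N m; "grip_width": finger opening in m; "grasp_force": force on a finger pad.
Only numpy, scipy, OpenCV 4.12 (cv2) and the standard library are available. Lean on these libraries where they do the work, as an engineer would, in place of code of your own. Each camera call takes 0.05 s, during which the arm holds its last target. There are 200 camera calls.

### The job

Set the blue pigment mill for the next batch: turn the adjusting ring on its top clockwise until it stops because the burrs touch, then back it off counterclockwise by two clicks (the white dots on the collar are one click apart), and let go. Leave the orange mill's ring as it is and the white glue bottle where it stands.

Things in the scene. Friction and masses are not known exactly. Their poses are not given: they have to be found in the camera images.
- blue_ring (a joint): adjusting ring on top of the fixed blue mill. Rad: 0 = burrs touch (hard stop), grows counterclockwise from above (backing off) to 1.65. One click = 30 deg (0.524). Turns smoothly, vertical axis, 0.06 N m friction, stays where left; clicks are marked, not felt. On the black collar face (108 mm across) a big red dot is where the ring's red pointer stands at 0; 3 white dots mark 1, 2, 3 clicks.
- blue_grip (a point): centre of the bar on the blue mill's brass ring, on its axis, 162 mm above the table; turns with the ring. Ring: disc 72 mm across, under an upright bar 50 mm long, 16 thick, 36 high (18 below to 18 above this point). x along the bar (red stripe on the -x half), y across it, z up. Collar, hopper (up to 106 mm from the axis) and crank (to 111 mm) stay below 131 mm.
- orange_pointer (a point): tip of the red pointer on the ring of the other mill, of the same shape but painted orange; it lies 36 mm from that ring's axis and 144 mm above the table. It moves only if that ring is turned. A bystander.
- glue_bottle: loose square white ribbed glue bottle with a round cap, 73 x 73 x 164 mm, origin at the centre of its underside, z up. A bystander that stands on the bench beyond the mills.

How it is judged:
By the outcome, as a careful person would: the job done as asked, in the order asked, and still so for the second after the job is handed in, with the robot touching nothing.
It also fails if it takes over 35 s, if anything falls off the work surface, if the arm or the gripper's body presses on something with over 40 N, if the wrist force passes 120 N, or if a joint passes its speed limit or range.

## Working session

There is one attempt and no reset: what is moved stays moved. The work goes in short steps, Python scripts to look and compute and a tool call to move; the robot and the scene stay as the last step left them, time stands still between calls to the robot, and variables do not carry over. Pictures are saved under pics/ and viewed, at most 10 in all, crops included, and the job is handed in when it is done.

Besides the shell and the picture viewer there is one more tool, called after "Emit:" as name(argument=value, ...) on one line, values as JSON. servo_tool: Moves the arm, as the interface text tells. Its arguments: {"type":"object","properties":{"plan":{"type":"array","items":{"type":"object","properties":{"xyz":{"type":"array","items":{"type":"number"}},"twist":{"type":"array","items":{"type":"number"}},"jaw":{"type":"number"}}}},"newtons":{"type":"number"}},"required":["plan"]}

```bash
mkdir -p pics
python3 - <<'E'
from cell import env
import cv2,numpy as np
o=env.get_obs();print({k:np.round(v,3).tolist() for k,v in o.items()})
for n in("scene","top"):
    c=env.read_camera(n);cv2.imwrite(f"pics/{n}0.png",c["img"][:,:,::-1]);np.savez(n+"0.npz",**c)
    print(n,np.round(c["camera_matrix"],1).tolist(),np.round(-c["R"].T@c["t"],3))
E
```

```text
{'time_s': 0.0, 'qpos': [-72.702, 18.439, -4.015, 83.177, 1.296, 78.54, -3.259], 'joint_velocities': [0.008, 0.016, 0.015, -0.007, 0.124, -0.083, 0.008], 'effort': [0.0, -49.129, -0.404, -31.254, -0.064, 0.043, 0.0], 'tool_pos': [0.184, 0.623, 0.404], 'tool_rot': [-179.889, 0.007, 163.513], 'force': [0.101, -0.611, 0.528], 'wrist_torque': [-0.009, 0.045, -0.036], 'grasp_force': 0.0, 'grip_width': 0.087}
scene [[419.7, 0.0, 258.7], [0.0, 419.7, 191.0], [0.0, 0.0, 1.0]] [ 1.448 -0.062  0.742]
top [[372.7, 0.0, 253.0], [0.0, 372.7, 188.3], [0.0, 0.0, 1.0]] [ 0.462 -0.019  0.861]
```

View pics/scene0.png

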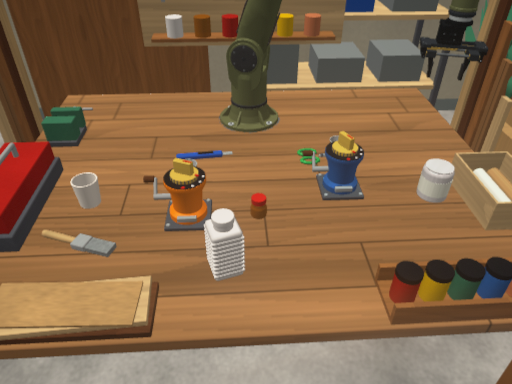

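View pics/top0.png

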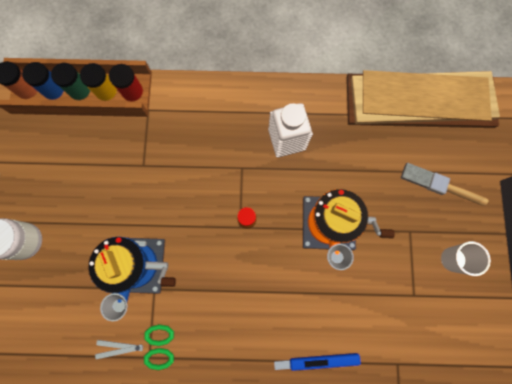

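The scene view shows the blue mill at about (342,165) and the orange at (186,190). In the top view, the blue ring is at (116,264), the orange ring at (341,215) and the bottle at (290,130). I'll zoom in on the blue ring.

```bash
cat > h.py <<'E'
import numpy as np
def px2w(c,u,v,z):
    K,R,t=c["camera_matrix"],c["R"],c["t"]
    d=R.T@np.linalg.solve(K,[u,v,1.]);o=-R.T@t
    return o+d*(z-o[2])/d[2]
def w2px(c,X):
    p=c["camera_matrix"]@(c["R"]@np.asarray(X,float)+c["t"]);return p[:2]/p[2]
E
python3 - <<'E'
import cv2,numpy as np
from h import *
T=np.load("top0.npz");S=np.load("scene0.npz")
a=cv2.resize(T["img"][225:305,75:185],None,fx=7,fy=7,interpolation=cv2.INTER_CUBIC)
cv2.imwrite("pics/b0.png",a[:,:,::-1])
# black collar disc
im=T["img"][225:305,75:160].astype(int)
m=((im.max(2)<60)).astype(np.uint8)
cs,_=cv2.findContours(m,cv2.RETR_EXTERNAL,cv2.CHAIN_APPROX_NONE)
k=max(cs,key=cv2.contourArea);h=cv2.convexHull(k);e=cv2.fitEllipse(h);print(e)
for z in(.115,.125,.131,.144):print(z,px2w(T,e[0][0]+75,e[0][1]+225,z))
E
```

```text
((40.68735885620117, 39.594825744628906), (51.920814514160156, 56.550045013427734), 38.147953033447266)
0.115 [0.46195696 0.25058609 0.115     ]
0.125 [0.46196325 0.24697022 0.125     ]
0.131 [0.46196701 0.2448007  0.131     ]
0.144 [0.46197518 0.24010006 0.144     ]
```

View pics/b0.png

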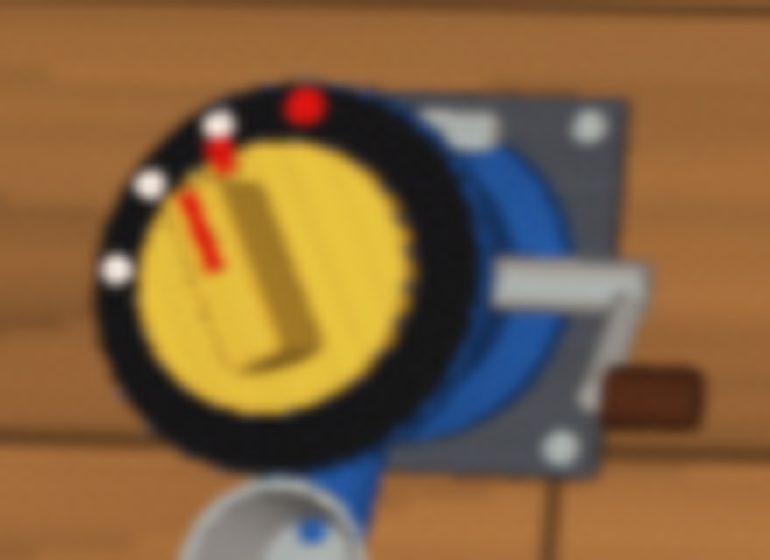

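The crop shows the pointer at about (220,155), just at the first white dot (218,125). The red dot is at (304,106), the other whites at (150,184) and (116,269), and the bar top is centred near (232,272).

Run:
```python
import cv2,numpy as np
from h import *
from scipy.optimize import least_squares
T=np.load("top0.npz");S=np.load("scene0.npz")
f=lambda u,v:((u+.5)/7-.5+75,(v+.5)/7-.5+225)
for zc in(.122,.128,.131):
    d=np.array([px2w(T,*f(*p),zc)[:2] for p in[(304,106),(218,125),(150,184),(116,269)]])
    def r(x):
        a=x[3]+np.radians(30)*np.arange(4);return (d-(x[:2]+x[2]*np.c_[np.cos(a),np.sin(a)])).ravel()
    s=least_squares(r,[.46,.245,.047,0]);print(zc,s.x[:3],np.degrees(s.x[3]),np.abs(s.fun).max())
print("bar top",px2w(T,*f(232,272),.18))
print("pointer",px2w(T,*f(220,155),.144), "disc",px2w(T,*f(274,277),.144))
c=np.array([px2w(T,*f(*p),.18) for p in[(183,190),(226,178),(284,350),(235,372)]]);print("corners",c.round(4).tolist())
m=(c[0]+c[1]-c[2]-c[3])/2;print("bar yaw",np.degrees(np.arctan2(m[1],m[0])),np.linalg.norm(m))
# yellow disc in both
for n,C,b in(("top",T,(225,305,75,160)),("scene",S,(125,175,315,375))):
    im=C["img"][b[0]:b[1],b[2]:b[3]];h=cv2.cvtColor(im,cv2.COLOR_RGB2HSV)
    mk=cv2.inRange(h,(20,120,60),(35,255,255));cs,_=cv2.findContours(mk,0,1)
    k=max(cs,key=cv2.contourArea);e=cv2.fitEllipse(cv2.convexHull(k));u=np.array(e[0])+[b[2],b[0]]
    print(n,e,px2w(C,*u,.144),px2w(C,*u,.150))
```

```text
0.122 [0.46309935 0.24914635 0.04687758] -0.999931563134596 0.00011242713304920882
0.128 [0.46309388 0.24696796 0.04649676] -0.9999328038819165 0.0001115126430762392
0.131 [0.46309114 0.24587877 0.04630635] -0.9999334135276811 0.00011105510674025432
bar top [0.46369983 0.241562   0.18      ]
pointer [0.49479643 0.26187907 0.144     ] disc [0.46271944 0.24390151 0.144     ]
corners [[0.484, 0.2563, 0.18], [0.4874, 0.2456, 0.18], [0.4446, 0.2263, 0.18], [0.4389, 0.2382, 0.18]]
bar yaw 23.080883004846577 0.04777185618193291
top ((38.44570541381836, 39.13084411621094), (38.397247314453125, 40.86656188964844), 34.994903564453125) [0.46272954 0.24440981 0.144     ] [0.462727  0.2422042 0.15     ]
scene ((29.252033233642578, 19.24302864074707), (24.639238357543945, 27.29545783996582), 124.44660949707031) [0.45717786 0.24567014 0.144     ] [0.46712567 0.24258145 0.15      ]
```

Emit:
servo_tool(plan=[{"xyz": [-3.7,-2.8,0],"twist": [0,0,-4],"jaw": 0},{"xyz": [-6.2,-4.7,0],"twist": [0,0,-8],"jaw": 0},{"xyz": [-9.3,-7.0,0],"twist": [0,0,-12],"jaw": 0},{"xyz": [-12.4,-9.4,0],"twist": [0,0,-16],"jaw": 0},{"xyz": [-15.5,-11.8,0],"twist": [0,0,-20],"jaw": 0},{"xyz": [-18.7,-14.2,0],"twist": [0,0,-24],"jaw": 0},{"xyz": [-21.8,-16.6,0],"twist": [0,0,-28],"jaw": 0},{"xyz": [-24.9,-18.9,0],"twist": [0,0,-32],"jaw": 0},{"xyz": [-28,-21.3,0],"twist": [0,0,-36],"jaw": 0},{"xyz": [-31.2,-23.6,0],"twist": [0,0,-40],"jaw": 0}])

```text
time_s: 0.93
tool_pos: [0.4172, 0.3065, 0.4046]
tool_rot: [180.0, -0.0, -156.3]
force: [0.2, -0.3, -0.0]
grip_width: 0.0868
grasp_force: 0.0
```

Emit:
servo_tool(plan=[{"xyz": [-0.6,-2.5,0],"twist": [0,0,0],"jaw": 0.2},{"xyz": [-1.1,-5,0],"twist": [0,0,0],"jaw": 0.4},{"xyz": [-1.7,-7.6,0],"twist": [0,0,0],"jaw": 0.4},{"xyz": [-1.7,-7.6,0],"twist": [0,0,0],"jaw": 0.4},{"xyz": [-1.7,-7.6,1],"twist": [0,0,0],"jaw": 0.4},{"xyz": [-1.7,-7.6,1],"twist": [0,0,0],"jaw": 0.4}])

```text
time_s: 1.43
tool_pos: [0.4617, 0.2459, 0.3925]
tool_rot: [180.0, -0.2, -156.5]
force: [-0.1, 0.4, -0.6]
grip_width: 0.0559
grasp_force: 0.0
```

Run:
```python
from cell import env
import cv2,numpy as np
o=env.get_obs();print(np.round(o["qpos"],1),np.round(o["tool_pos"],4),o["tool_rot"],o["grip_width"])
c=env.read_camera("scene");a=cv2.resize(c["img"][50:210,270:430],None,fx=3.6,fy=3.6,interpolation=cv2.INTER_CUBIC)
cv2.imwrite("pics/s1.png",a[:,:,::-1])
```

```text
[-42.6   3.2  12.1 102.4  -0.7  74.6  83.3] [0.4617 0.2459 0.3925] [ 179.98885091   -0.18620556 -156.461845  ] 0.0559109004637087
```

View pics/s1.png

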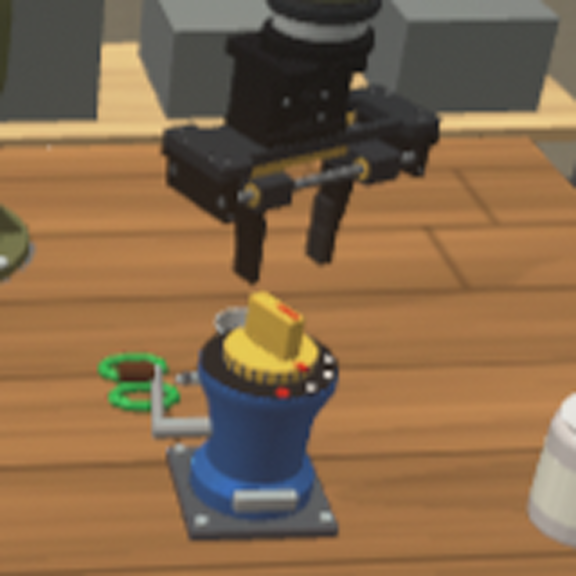

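The fingers straddle the bar from above, with the bar at about (275,320) in the crop and well inside the jaws. Next I descend and grip.

Emit:
servo_tool(plan=[{"xyz": [0,-0.2,2],"twist": [0,0,0],"jaw": 0.4},{"xyz": [0,-0.2,4],"twist": [0,0,0],"jaw": 0.4},{"xyz": [0,-0.2,5.8],"twist": [0,0,0],"jaw": 0.4},{"xyz": [0,-0.2,5.8],"twist": [0,0,0],"jaw": 0.4},{"xyz": [0,-0.2,5.8],"twist": [0,0,0],"jaw": 0.8},{"xyz": [0,-0.2,5.8],"twist": [0,0,0],"jaw": 1},{"xyz": [0,-0.2,5.8],"twist": [0,0,0],"jaw": 1},{"xyz": [0,-0.2,5.8],"twist": [0,0,0],"jaw": 1},{"xyz": [0,-0.2,5.8],"twist": [0,0,0],"jaw": 1},{"xyz": [0,-0.2,5.8],"twist": [0,0,0],"jaw": 1}], newtons=20)

```text
time_s: 2.32
tool_pos: [0.4635, 0.2439, 0.3374]
tool_rot: [180.0, 0.1, -156.5]
force: [-1.8, 7.6, 1.1]
grip_width: 0.0204
grasp_force: 4.6
```

Run:
```python
from cell import env
o=env.get_obs();print(o)
```

```text
{'time_s': 2.3167, 'qpos': array([-42.25745692,   5.497033  ,  12.32203593, 106.54328812,
        -1.29863595,  68.0174954 ,  83.99906352]), 'joint_velocities': array([-0.24709602,  0.04657726, -0.7145632 , -0.07109282, -2.88836781,
       -0.5847892 ,  0.15456597]), 'effort': array([ -0.07202414, -33.92155051,   0.7613048 , -29.55036342,
         0.82146753,   0.21479623,  -0.03984479]), 'tool_pos': array([0.4635211 , 0.24386512, 0.33741629]), 'tool_rot': array([ 1.79959120e+02,  6.89834504e-02, -1.56495257e+02]), 'force': array([-1.80848718,  7.56392913,  1.13522396]), 'wrist_torque': array([1.89824077, 0.74847344, 0.05398602]), 'grasp_force': 4.627028341074038, 'grip_width': 0.020365131555983126}
```

Emit:
servo_tool(plan=[{"xyz": [0,0,0],"twist": [0,0,0],"jaw": 1},{"xyz": [0,0,0],"twist": [0,0,0],"jaw": 1},{"xyz": [0,0,0],"twist": [0,0,0],"jaw": 1},{"xyz": [0,0,0],"twist": [0,0,0],"jaw": 1},{"xyz": [0,0,0],"twist": [0,0,0],"jaw": 1}])

```text
time_s: 2.73
tool_pos: [0.463, 0.2452, 0.3374]
tool_rot: [179.9, 0.1, -156.4]
force: [-2.4, 5.4, 1.7]
grip_width: 0.016
grasp_force: 19.8
```

Run:
```python
from cell import env
o=env.get_obs();print([o[k] for k in("tool_pos","tool_rot","force","wrist_torque","grip_width","grasp_force")])
```

```text
[array([0.46297781, 0.24519457, 0.33741909]), array([ 1.79858219e+02,  8.02622250e-02, -1.56405909e+02]), array([-2.35501415,  5.35670806,  1.72512466]), array([ 1.22114674,  0.42916226, -0.03814209]), 0.01599430077581429, 19.821216298732907]
```

Emit:
servo_tool(plan=[{"xyz": [0,0.1,0],"twist": [0,0,0],"jaw": 1},{"xyz": [0,0.1,0],"twist": [0,0,2],"jaw": 1},{"xyz": [0,0.1,0],"twist": [0,0,5],"jaw": 1},{"xyz": [0,0.1,0],"twist": [0,0,8],"jaw": 1},{"xyz": [0,0.1,0],"twist": [0,0,11],"jaw": 1},{"xyz": [0,0.1,0],"twist": [0,0,14],"jaw": 1},{"xyz": [0,0.1,0],"twist": [0,0,17],"jaw": 1},{"xyz": [0,0.1,0],"twist": [0,0,19],"jaw": 1},{"xyz": [0,0.1,0],"twist": [0,0,20],"jaw": 1},{"xyz": [0,0.1,0],"twist": [0,0,20],"jaw": 1}], newtons=40)

```text
time_s: 3.57
tool_pos: [0.4629, 0.2454, 0.3374]
tool_rot: [179.9, 0.0, -176.5]
force: [-1.6, 4.8, 4.0]
grip_width: 0.0155
grasp_force: 39.8
```

```bash
cat > st.py <<'E'
from cell import env
o=env.get_obs();print([o[k].round(4).tolist() if hasattr(o[k],'round') else o[k] for k in("time_s","qpos","tool_pos","tool_rot","force","wrist_torque","grip_width","grasp_force")])
E
python3 st.py
```

```text
[3.5667, [-43.2559, 5.5109, 13.2053, 106.5506, -1.4307, 68.0038, 63.9669], [0.4629, 0.2454, 0.3374], [179.8995, 0.0456, -176.4577], [-1.5559, 4.8164, 3.9915], [1.1512, 0.4183, 0.001], 0.015506707829014275, 39.79544933885336]
```

Emit:
servo_tool(plan=[{"xyz": [0,0.1,0],"twist": [0,0,1],"jaw": 1},{"xyz": [0,0.1,0],"twist": [0,0,2],"jaw": 1},{"xyz": [0,0.1,0],"twist": [0,0,3],"jaw": 1},{"xyz": [0,0.1,0],"twist": [0,0,4],"jaw": 1},{"xyz": [0,0.1,0],"twist": [0,0,5],"jaw": 1},{"xyz": [0,0.1,0],"twist": [0,0,5],"jaw": 1}])

```text
time_s: 4.07
tool_pos: [0.463, 0.2457, 0.3374]
tool_rot: [180.0, 0.0, 178.5]
force: [-3.0, 2.1, 5.0]
grip_width: 0.0158
grasp_force: 39.8
```

```bash
python3 st.py
```

```text
[4.0667, [-43.5189, 5.5517, 13.4434, 106.5138, -1.3977, 68.0596, 58.885], [0.463, 0.2457, 0.3374], [179.9767, 0.0233, 178.4997], [-2.9766, 2.1378, 4.9675], [0.7781, 0.4553, 0.0714], 0.01576417252017183, 39.7880866471678]
```

Emit:
servo_tool(plan=[{"xyz": [0,0,0],"twist": [0,0,1],"jaw": 1},{"xyz": [0,0,0],"twist": [0,0,2],"jaw": 1},{"xyz": [0,0,0],"twist": [0,0,3],"jaw": 1},{"xyz": [0,0,0],"twist": [0,0,3],"jaw": 1}])

```text
time_s: 4.4
tool_pos: [0.4629, 0.2458, 0.3374]
tool_rot: [-180.0, 0.0, 175.7]
force: [-2.2, 2.3, 4.8]
grip_width: 0.0163
grasp_force: 41.4
```

```bash
python3 st.py
```

```text
[4.4, [-43.6674, 5.5491, 13.5655, 106.518, -1.3576, 68.0603, 56.0007], [0.4629, 0.2458, 0.3374], [-179.9848, 0.0493, 175.6573], [-2.2461, 2.2733, 4.8423], [0.5912, 0.465, 0.9989], 0.01634033045895783, 41.41807707739645]
```

The wrist moment has jumped to 1 N m, so the hard stop is reached, at about yaw 177–178. Backing off 60° from there means a tool yaw of about −122.5.

Emit:
servo_tool(plan=[{"xyz": [0,0,0],"twist": [0,0,-2],"jaw": 1},{"xyz": [0,0,0],"twist": [0,0,-6],"jaw": 1},{"xyz": [0,0,0],"twist": [0,0,-10],"jaw": 1},{"xyz": [0,0,0],"twist": [0,0,-14],"jaw": 1},{"xyz": [0,0,0],"twist": [0,0,-18],"jaw": 1},{"xyz": [0,0,0],"twist": [0,0,-22],"jaw": 1},{"xyz": [0,0,0],"twist": [0,0,-26],"jaw": 1},{"xyz": [0,0,0],"twist": [0,0,-29],"jaw": 1},{"xyz": [0,0,0],"twist": [0,0,-31],"jaw": 1},{"xyz": [0,0,0],"twist": [0,0,-31],"jaw": 1}])

```text
time_s: 5.23
tool_pos: [0.463, 0.2457, 0.3374]
tool_rot: [180.0, 0.0, -153.4]
force: [-2.5, 3.2, 6.2]
grip_width: 0.0159
grasp_force: 39.8
```

Emit:
servo_tool(plan=[{"xyz": [0,0,0],"twist": [0,0,-2],"jaw": 1},{"xyz": [0,0,0],"twist": [0,0,-6],"jaw": 1},{"xyz": [0,0,0],"twist": [0,0,-10],"jaw": 1},{"xyz": [0,0,0],"twist": [0,0,-14],"jaw": 1},{"xyz": [0,0,0],"twist": [0,0,-18],"jaw": 1},{"xyz": [0,0,0],"twist": [0,0,-22],"jaw": 1},{"xyz": [0,0,0],"twist": [0,0,-26],"jaw": 1},{"xyz": [0,0,0],"twist": [0,0,-29],"jaw": 1},{"xyz": [0,0,0],"twist": [0,0,-31],"jaw": 1},{"xyz": [0,0,0],"twist": [0,0,-31],"jaw": 1}])

```text
time_s: 6.07
tool_pos: [0.463, 0.2456, 0.3374]
tool_rot: [180.0, 0.0, -122.4]
force: [-2.9, 3.1, 5.2]
grip_width: 0.0157
grasp_force: 39.8
```

```bash
python3 st.py
```

```text
[6.0667, [-40.7928, 5.5768, 10.5583, 106.4205, -1.1194, 68.0745, 117.7316], [0.463, 0.2456, 0.3374], [179.9957, 0.0312, -122.4026], [-2.9172, 3.0814, 5.2227], [0.801, 0.6762, 0.078], 0.01567034649208726, 39.78759848512709]
```

Emit:
servo_tool(plan=[{"xyz": [0,0,0],"twist": [0,0,0],"jaw": 0.7},{"xyz": [0,0,0],"twist": [0,0,0],"jaw": 0.5},{"xyz": [0,0,0],"twist": [0,0,0],"jaw": 0.4},{"xyz": [0,0,0],"twist": [0,0,0],"jaw": 0.4},{"xyz": [0,0,-2],"twist": [0,0,0],"jaw": 0.4},{"xyz": [0,0,-5],"twist": [0,0,0],"jaw": 0.4},{"xyz": [0,0,-8],"twist": [0,0,0],"jaw": 0.4},{"xyz": [-4,0,-8],"twist": [0,0,0],"jaw": 0.4},{"xyz": [-8,0,-8],"twist": [0,0,0],"jaw": 0.4},{"xyz": [-12,0,-8],"twist": [0,0,0],"jaw": 0.4}])

```text
time_s: 6.9
tool_pos: [0.5285, 0.3472, 0.418]
tool_rot: [-179.9, 0.1, -122.6]
force: [-0.2, 0.2, 0.4]
grip_width: 0.0519
grasp_force: 0.0
```

Emit:
servo_tool(plan=[{"xyz": [-2,0,0],"twist": [0,0,0],"jaw": 0.4},{"xyz": [-4,0,0],"twist": [0,0,0],"jaw": 0.4},{"xyz": [-4,0,0],"twist": [0,0,0],"jaw": 0.4},{"xyz": [-4,0,0],"twist": [0,0,0],"jaw": 0.4}])

```text
time_s: 7.23
tool_pos: [0.5491, 0.381, 0.4153]
tool_rot: [180.0, -0.1, -122.5]
force: [-0.6, -0.0, 0.7]
grip_width: 0.0519
grasp_force: 0.0
```

Run:
```python
from cell import env
import cv2,numpy as np
c=env.read_camera("top");np.savez("top1.npz",**c)
a=cv2.resize(c["img"][225:305,75:185],None,fx=7,fy=7,interpolation=cv2.INTER_CUBIC)
cv2.imwrite("pics/b1.png",a[:,:,::-1])
```

```text
(no output)
```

View pics/b1.png

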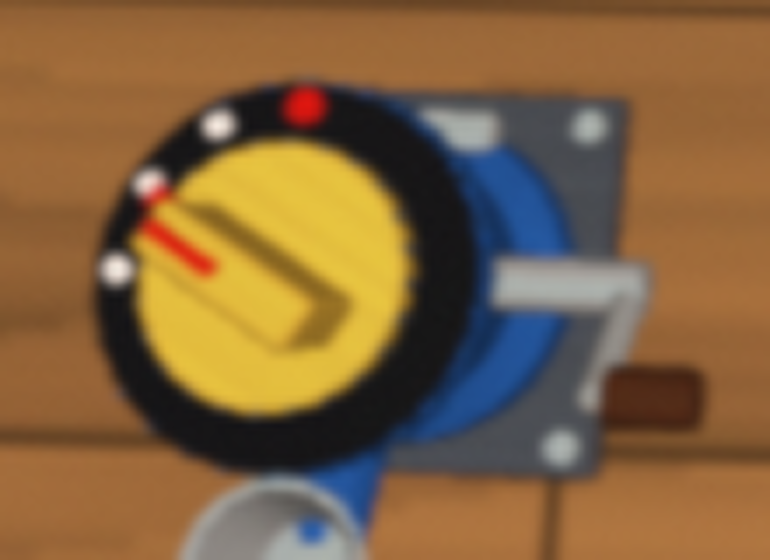

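The ring's pointer, near (155,195), now stands at the second white dot (150,184), and the gripper is clear. I'll do one numeric check, including that the bystanders are unchanged.

```bash
python3 - <<'E'
import cv2,numpy as np
from h import *
T0=np.load("top0.npz");T=np.load("top1.npz")
for C,(x0,x1,y0,y1) in((T0,(98,108,251,265)),(T,(94,107,256,265))):
    im=C["img"][y0:y1,x0:x1].astype(float)
    w=np.clip(im[:,:,0]-1.0*im[:,:,1]-70,0,None)  # redness
    v,u=np.nonzero(w>0);P=np.array([px2w(C,a+x0,b+y0,.18)[:2] for a,b in zip(u,v)]);ww=w[v,u]
    cov=np.cov(P.T,aweights=ww);e=np.linalg.eigh(cov)[1][:,1];print(len(u),np.degrees(np.arctan(e[1]/e[0])),np.average(P,axis=0,weights=ww))
d=cv2.absdiff(T0["img"],T["img"])
print("orange diff",d[180:280,300:400].max(),"bottle",d[95:160,260:320].max())
E
python3 st.py
```

```text
48 27.156167175211205 [0.47384353 0.25080147]
50 57.992459487488304 [0.46951526 0.25586357]
orange diff 4 bottle 3
[7.2833, [-43.8005, 20.2324, 9.0314, 79.736, -3.0913, 80.3886, 112.6861], [0.549, 0.3799, 0.4159], [-179.983, -0.1281, -122.5185], [0.104, -0.6155, 0.2965], [0.0838, 0.097, -0.0688], 0.05175477192807108, 0.0]
```

```bash
python3 -c "
from cell import env
print(env.sign_off())"
```

```text
the job is handed in; nothing more can be done
None
```

The blue mill's ring was turned clockwise to its stop, backed off two clicks (measured about 59°, against 60° for two clicks) and released; the orange ring and glue bottle look unchanged in the top camera, and the job is handed in.

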